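# Line up a guard hinge for its pin

### The arm

A 6-joint arm with a two-finger parallel gripper is mounted at the origin on the work surface. World frame = base frame: x ahead of the robot, y to its left, z up, the work surface at z = 0. Lengths are in mm, angles in degrees, forces in N, time in s.
With the tool pointing down it reaches from about 350 to 850 mm from the base axis. Payload 8.1 kg.
Tool frame: the origin (TCP) lies at the very end of the fingers, on their centre line; the grasp point (between the pads) lies 19 mm behind it (pinch_z is the z of the grasp point in the tool frame, in mm); z points along the fingers, y is the direction in which the jaws open and shut (so a half turn about z gives the same grasp; the last joint's range is limited). The gripper opens to 85 mm and grips with 20 to 120 N. Pads are 22 mm wide; open, the fingers measure 114 mm over their backs; the gripper's body (76 mm by 85 mm) begins 54 mm behind the grasp point. The pads swing forward as they close: fully open they stand 13 mm farther back than shut.
Start: joints at [-69.981, 7.471, 85.268, -0, 87.261, -4.893], TCP at [252.757, -544.168, 231.292] pointing down, gripper open.
Joint ranges: [-169.43, 169.43], [-51.17, 129.36], [1.28, 143.12], [-76.62, 256.62], [0, 156.53], [-152.29, 152.29]. Speed limits (degrees/s): [136.94, 136.94, 159.86, 180, 180, 180].

### API

Orientations are given as [roll, pitch, yaw] about the fixed x, y, z axes, in that order (R = Rz(yaw) Ry(pitch) Rx(roll)).
In Python, from bench import * gives the robot as it stands.
- The arm moves only by the shell command python3 -m creep 'ROWS' [FORCE]. ROWS is a JSON object of lists of equal length, an entry for each row: "translation": the shift along the tool's x, y, z in mm, a list of three; "rotation": the turn, a rotation vector about the tool's x, y, z in rad, a list of three; "claw": the finger opening in mm, from 0 to 85.4. In form: {"translation": [[dx, dy, dz], ...], "rotation": [[ax, ay, az], ...], "claw": [claw, ...]}. A call has 1 to 10 rows; each row shifts and turns the commanded pose from where the row before left it, along the tool's axes as they then stand; what a row does not reach is not made up. A row lasts 1/10 s, in which the tool goes at most 50 mm and 8.59 degrees, less where a joint would pass 70% of its speed; a pose out of reach is approached as far as the arm can. A call is refused whole if a number of a shift passes 50 or a number of a turn 0.15, either way. A call with a gripper value outside its range is refused whole. The fingers move at their own pace and stop on an object; FORCE is the grip in N (left out, the last holds). Time passes only in rows, so rows that do not move let the fingers close. It gives the time, the measured TCP pose, the force and the opening at its end, in the units of the state.
- sense(): the state, without advancing time (a new reading comes with each control period).
- snapshot(name): name is "scene" or "side" or "wrist"; returns a dict with "frame" (400x640x3 uint8, red, green, blue), "intrinsics" (3x3 intrinsics, pixels), "extrinsics" (4x4, takes a point from camera to world coordinates). Camera axes: x right, y up, looking along -z (the intrinsics and any distortion apply to the point x, -y, -z); pixel columns grow to the right and rows downward; lengths in mm; the calibration is good to about 2 mm. A picture is of the moment at which its call begins. There is no depth.
- hand_in(): hands the job in, once; it reports no verdict.
The state is a dict: "time": time; "joint_pos": joint angles; "qd": joint speeds; "joint_efforts": joint torques, N m; "tool_pos": TCP position; "tcp_rot": TCP orientation; "ft_force": force on the tool from outside, world axes, zero at the start; "wrist_torque": the same for the moment, N m; "finger_gap": finger opening in mm.
Only numpy, scipy, OpenCV 4.12 (cv2) and the standard library are available. Lean on these libraries where they do the work, as an engineer would, in place of code of your own. Each camera call takes 0.05 s, during which the arm holds its last target.

### The job

Slide the jamb block along the bench until its end sits flat against the bolted stop bar and leave it there. Then pick up the loose hinge leaf by its upright rib and bring its single knuckle down between the two knuckles on the jamb block, so that the three pin holes line up as if the pin were about to go through. Finish while still holding the leaf there, free in the air: do not let go, and do not lean it on the jamb block; leave the pin, the bushing and the oil bottle where they are.

Things in the scene. Friction and masses are not known exactly. Their poses are not given: they have to be found in the camera images.
- stop: Dark steel stop bar bolted to the bench, 190 long (its x) x 20 thick (its y) x 30 high. Origin: centre of its underside, z up. Its stop face is the +y face, 10 mm from the origin. It cannot move.
- jamb: Loose aluminium jamb block, 70 (x) x 110 (y) x 48 high, 0.65 to 0.96 kg; steel hinge leaf on top (to 53 mm). Origin: underside centre, z up. Two knuckles overhang its -x side, which faces roughly to the robot. Its -y end must go against the stop bar's +y face; it starts 50 to 120 mm from it, within 0.12 rad of square.
- jamb_home_end (a point): Centre of the jamb block's -y end face (the end that meets the stop bar), 24 mm above the bench; axes as the block's.
- jamb_push_end (a point): Centre of the jamb block's +y end face (the end to push), a plain flat face 70 wide x 48 high, 24 mm above the bench; axes as the block's.
- jamb_bore (a point): Middle of the gap between the two jamb knuckles, on their hole axis, 49 mm to -x of the block's origin, 60 mm up; y along the hole, x into the block. Knuckles: 22 outer diameter, 12 hole, each 22 long. The gap is 30 long, open above, below and to -x; the block's side face is 14 mm to +x of the axis.
- leaf: Loose steel hinge leaf lying on the bench, 0.32 to 0.48 kg: plate 76 (x, -35 to +41) x 56 (y) x 6 thick; upright rib in the middle, 50 (x) x 14 (y), up to 46 mm above the underside; one round knuckle at the +x edge, its bottom level with the plate's underside. Origin: underside, below the rib's middle, z up. Centre of mass close to the rib.
- leaf_grip (a point): Centre of the gripping area of the leaf's rib, 30 mm above the leaf's underside and 24 mm above the top of its plate; grip the 14 mm across y. Axes as the leaf's.
- leaf_bore (a point): Centre of the loose leaf's knuckle (22 outer diameter, 24 long, 12 hole along y), 55 mm to +x of the rib's middle, 11 mm above the underside. With the leaf level and turned the same way as the jamb block, the holes line up when this point is at jamb_bore. The pin is 8 in diameter, so the holes may be about 3 mm out.
- pin: Bystander: bent steel hinge pin lying flat on the bench, rod 8 in diameter, 98 long along its x, with a 28 mm bent grip to +y at the +x end. Origin: underside, middle of the straight part.
- bushing: Bystander: brass bushing ring, 44 diameter, 22 high, lying on the bench. Origin: underside centre.
- oiler: Bystander: small white oil bottle, 48 diameter, 110 high, standing. Origin: underside centre.
Mind the look-alikes: they are no part of the job. Of the things that look like the jamb, take the one that is nearest to the robot's base at the start. What is shaped like the leaf but green is not meant.

How it is judged (in metres and radians):
On the way, in this order (a step that is already met when the one before it is completed fails the run):
1. the jamb block's end sits flat against the stop bar, the leaf still on the bench (y of jamb_home_end in the frame of stop below 0.014 m and x of jamb_home_end in the frame of stop between -0.075 and 0.075 m and angle between the x axis of jamb and the x axis of stop, either way round below 0.06 rad and angle between jamb's own z axis and vertical below 0.06 rad and height (world z) of leaf_grip below 0.045 m), for 0.2 s.
2. the leaf is held by the fingers, lifted off the bench (height (world z) of leaf_grip above 0.06 m and contact force between the fingers and leaf above 2 N), for 0.2 s.
3. the leaf's knuckle is between the jamb knuckles and the holes line up (x of leaf_bore in the frame of jamb_bore between -0.003 and 0.003 m and z of leaf_bore in the frame of jamb_bore between -0.003 and 0.003 m and y of leaf_bore in the frame of jamb_bore between -0.005 and 0.005 m and angle between the y axis of leaf_bore and the y axis of jamb_bore, either way round below 0.08 rad and contact force between the fingers and leaf above 2 N and contact force between leaf and jamb below 3 N), for 0.2 s.
At the end, for the whole second after the job is handed in: Jamb block flat, end within 4 mm of the stop face and square within 0.06 rad. Leaf gripped (over 2 N), at rest, its hole within 3 mm of the jamb hole axis, 5 mm of mid-gap, parallel within 0.08 rad, pressing on the jamb with under 3 N, through the last second (all of step 3 and y of jamb_home_end in the frame of stop below 0.014 m and x of jamb_home_end in the frame of stop between -0.075 and 0.075 m and angle between the x axis of jamb and the x axis of stop, either way round below 0.06 rad and angle between jamb's own z axis and vertical below 0.06 rad and linear speed of each of leaf, jamb below 0.02 m/s); the arm keeps its last pose, push and grip.
It fails at once if the hinge pin was disturbed (moved over 20 mm) (distance of pin from where it was at the start of the episode above 0.02 m).
It fails at once if the bushing was disturbed (moved over 20 mm) (distance of bushing from where it was at the start of the episode above 0.02 m).
It fails at once if the oil bottle was disturbed (moved over 20 mm) (distance of oiler from where it was at the start of the episode above 0.02 m).
It also fails if it takes over 59 s, if anything falls off the work surface, if the arm or the gripper's body presses on something with over 40 N, if the wrist force passes 120 N, or if a joint passes its speed limit or range.

## Working session

There is one attempt and no reset: what is moved stays moved. The work goes in short steps, Python scripts to look and compute and a shell command to move; the robot and the scene stay as the last step left them, time stands still between calls to the robot, and variables do not carry over. Pictures are saved under pics/ and viewed, and the job is handed in when it is done.

```bash
ls; mkdir -p pics; python3 - <<'E'
from bench import *
import cv2
print(sense())
for n in ("scene","side","wrist"):
    s=snapshot(n); cv2.imwrite(f"pics/{n}0.png",s["frame"][:,:,::-1]); print(n,s["intrinsics"],s["extrinsics"].round(3) if hasattr(s["extrinsics"],'round') else s["extrinsics"], s.keys())
E
```

```text
pics
{'time': 0.0, 'joint_pos': array([-6.99813338e+01,  7.51346055e+00,  8.53301069e+01,  3.33706453e-04,
        8.72609064e+01, -4.89302715e+00]), 'qd': array([-0.02536346,  0.00670041, -0.02055432, -0.00679797,  0.00113889,
       -0.01020737]), 'joint_efforts': array([-3.77448276e-03, -5.69407654e+01, -5.00561607e+01, -4.51781007e-04,
        1.50981301e-02, -3.47950277e-05]), 'tool_pos': array([ 252.56656538, -543.6470407 ,  230.25366898]), 'tcp_rot': array([-1.79895935e+02, -9.24324118e-03,  2.49116687e+01]), 'ft_force': array([-0.09388874, -1.11395267, -0.10184149]), 'wrist_torque': array([-0.01014352,  0.00327983, -0.0216031 ]), 'finger_gap': 85.35640051200811}
scene [[516.36222916   0.         325.80999515]
 [  0.         516.36222916 194.81546264]
 [  0.           0.           1.        ]] [[-2.120000e-01 -8.390000e-01  5.020000e-01  1.334134e+03]
 [ 9.770000e-01 -1.820000e-01  1.090000e-01  1.498610e+02]
 [ 0.000000e+00  5.140000e-01  8.580000e-01  1.267758e+03]
 [ 0.000000e+00  0.000000e+00  0.000000e+00  1.000000e+00]] dict_keys(['frame', 'intrinsics', 'extrinsics'])
side [[491.69640228   0.         317.35638221]
 [  0.         491.69640228 194.29395722]
 [  0.           0.           1.        ]] [[ 8.76000e-01  3.79000e-01 -2.98000e-01  2.91627e+02]
 [-4.82000e-01  6.78000e-01 -5.55000e-01 -6.09358e+02]
 [-9.00000e-03  6.30000e-01  7.77000e-01  9.39953e+02]
 [ 0.00000e+00  0.00000e+00  0.00000e+00  1.00000e+00]] dict_keys(['frame', 'intrinsics', 'extrinsics'])
wrist [[319.27155962   0.         320.6366219 ]
 [  0.         319.27155962 198.36807989]
 [  0.           0.           1.        ]] [[ 4.22000e-01  8.75000e-01  2.37000e-01  3.12747e+02]
 [-9.07000e-01  4.07000e-01  1.08000e-01 -5.16250e+02]
 [-2.00000e-03 -2.61000e-01  9.65000e-01  3.71973e+02]
 [ 0.00000e+00  0.00000e+00  0.00000e+00  1.00000e+00]] dict_keys(['frame', 'intrinsics', 'extrinsics'])
```

View pics/scene0.png

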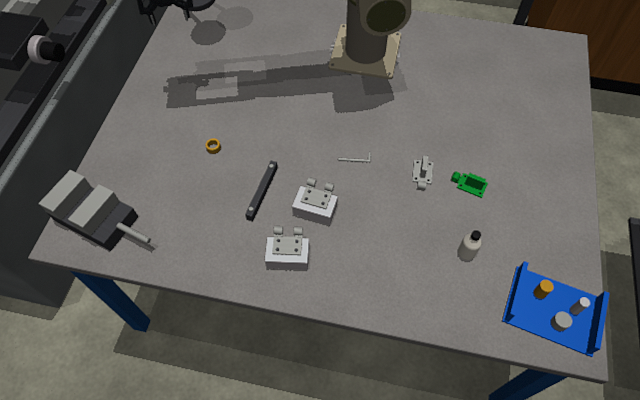

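View pics/side0.png

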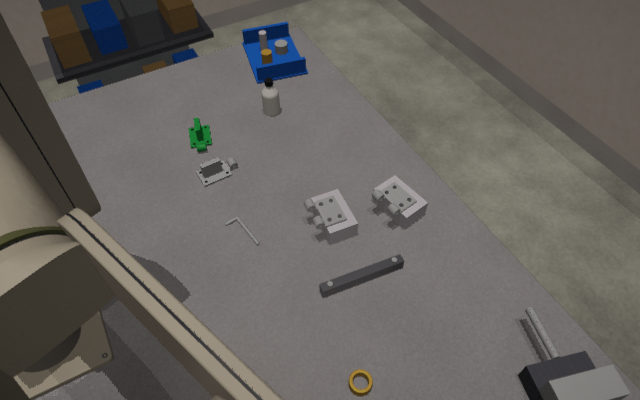

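View pics/wrist0.png

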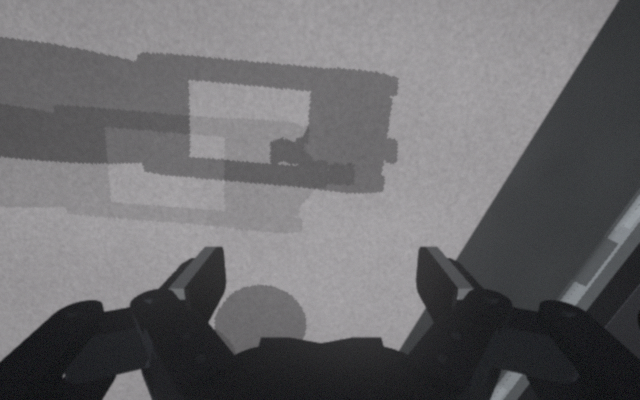

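The scene view shows two jamb look-alikes, at (316,203) and (287,248), and two leaf look-alikes, grey at (423,172) and green at (471,184). The stop bar is at (262,190), the pin at (355,159), the bushing at (213,146) and the bottle at (471,245). I choose the jamb at (316,203), which is nearest the base at about (368,50), and the grey leaf. Next are the close crops.

```bash
cat > h.py <<'E'
import numpy as np, cv2
from bench import *
def cam(n):
    s=snapshot(n); return s
def ray(s,px):
    K=np.array(s["intrinsics"]);E=np.array(s["extrinsics"])
    d=np.array([(px[0]-K[0,2])/K[0,0],-(px[1]-K[1,2])/K[1,1],-1.])
    return E[:3,3],E[:3,:3]@d
def onz(s,px,z):
    o,d=ray(s,px); return o+d*(z-o[2])/d[2]
def proj(s,P):
    K=np.array(s["intrinsics"]);E=np.array(s["extrinsics"])
    c=E[:3,:3].T@(np.asarray(P,float)-E[:3,3]); return np.array([K[0,0]*c[0]/-c[2]+K[0,2],K[1,1]*-c[1]/-c[2]+K[1,2]])
def tri(rs):
    A=np.zeros((3,3));b=np.zeros(3)
    for o,d in rs:
        d=d/np.linalg.norm(d);M=np.eye(3)-np.outer(d,d);A+=M;b+=M@o
    return np.linalg.solve(A,b)
def crop(s,x0,y0,w,h,k,name):
    f=s["frame"][y0:y0+h,x0:x0+w,::-1]
    cv2.imwrite("pics/"+name,cv2.resize(f,None,fx=k,fy=k,interpolation=cv2.INTER_CUBIC))
E
python3 - <<'E'
from h import *
import pickle
a=cam("scene");b=cam("side");pickle.dump((a,b),open("c0.pkl","wb"))
crop(a,230,150,130,100,6,"a1.png");crop(a,400,145,100,60,8,"a2.png")
crop(b,290,170,140,130,5,"b1.png");crop(b,180,110,80,120,5,"b2.png")
E
```

```text
(no output)
```

View pics/a1.png

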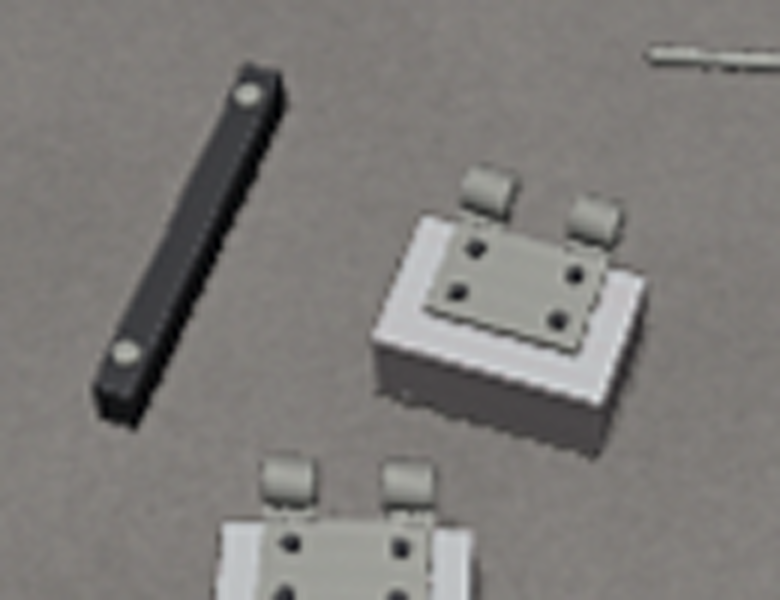

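View pics/b1.png

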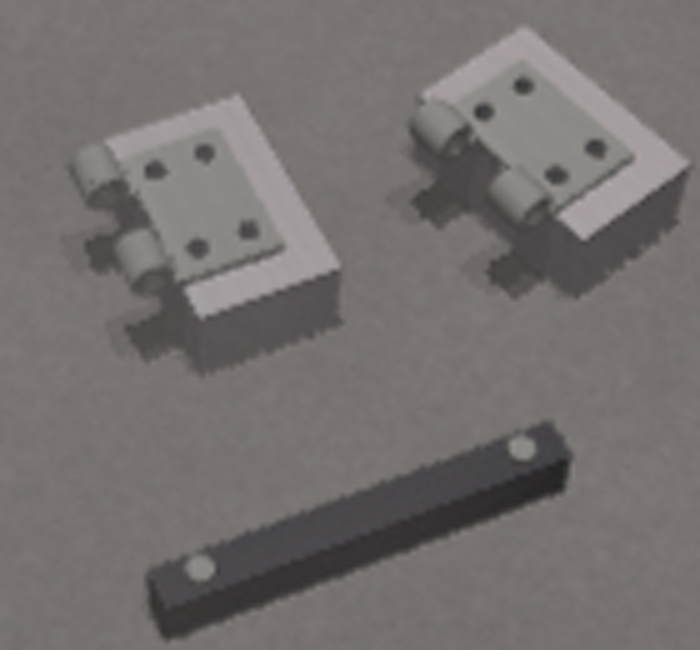

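View pics/a2.png

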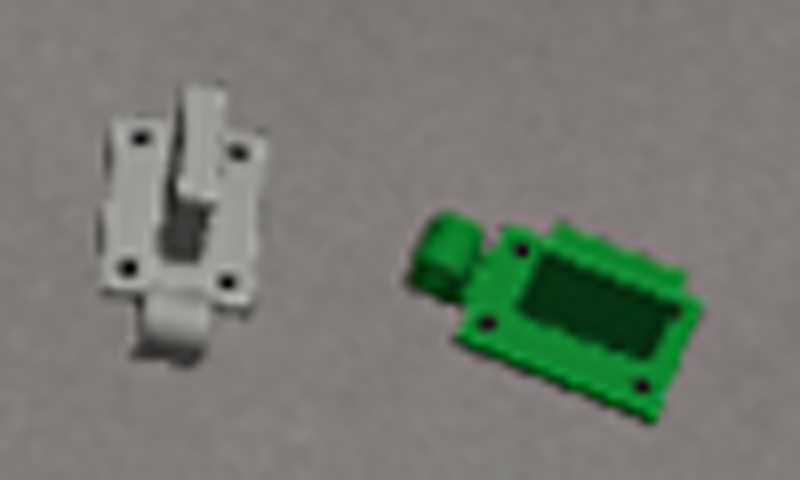

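View pics/b2.png

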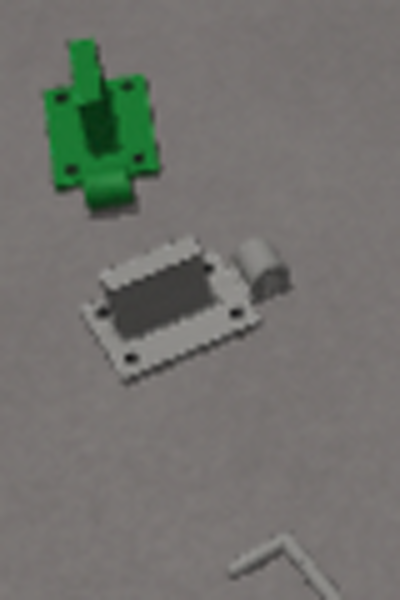

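```bash
python3 - <<'E'
from h import *
import pickle
a,b=pickle.load(open("c0.pkl","rb"))
fa=lambda x,y,ox=230,oy=150,k=6:((x+.5)/k-.5+ox,(y+.5)/k-.5+oy)
fb=lambda x,y,ox=290,oy=170,k=5:((x+.5)/k-.5+ox,(y+.5)/k-.5+oy)
np.set_printoptions(precision=1,suppress=True)
def two(n,pa,pb,z):
    pa=fa(*pa);pb=fb(*pb)
    print(n,"A",onz(a,pa,z)[:2],"B",onz(b,pb,z)[:2],"tri",tri([ray(a,pa),ray(b,pb)]))
two("bolt1",(247,93),(200,568),31);two("bolt2",(126,352),(522,447),31)
two("j--",(425,215),(203,318),48);two("j+-",(375,342),(340,270),48);two("j++",(602,403),(240,97),48);two("j-+",(648,278),(107,140),48)
two("s1",(477,248),(198,248),53);two("s2",(457,292),(249,231),53);two("s3",(575,275),(155,170),53);two("s4",(557,320),(204,153),53)
fa2=fa
def two2(n,pa,pb,z):
    pa=fa(*pa,400,145,8);pb=fb(*pb,180,110,5)
    print(n,"A",onz(a,pa,z)[:2],"B",onz(b,pb,z)[:2],"tri",tri([ray(a,pa),ray(b,pb)]))
two2("l1",(140,138),(103,313),6);two2("l2",(239,152),(131,358),6) if 0 else 0
for p in [(140,138),(239,152),(128,267),(227,281)]: print("la",onz(a,fa(*p,400,145,8),6)[:2])
for p in [(103,313),(131,358),(208,268),(236,313)]: print("lb",onz(b,fb(*p,180,110,5),6)[:2])
# rib top corners z=46
for p in [(187,88),(227,93),(178,190),(214,198)]: print("ra",onz(a,fa(*p,400,145,8),46)[:2])
for p in [(100,277),(108,292),(192,237),(205,250)]: print("rb",onz(b,fb(*p,180,110,5),46)[:2])
print("pin",onz(a,(340,159),4),onz(a,(370,159),4),"bush",onz(a,(213,146),11),"oil",onz(a,(467,258),0))
print("jamb2",onz(a,(287,240),53))
E
```

```text
bolt1 A [ 546.4 -183.5] B [ 547.9 -180.3] tri [ 547.6 -182.3   33.8]
bolt2 A [ 696.4 -199.8] B [ 697.7 -196.9] tri [ 697.1 -198.5   33.3]
j-- A [605.7 -80.1] B [605.4 -82. ] tri [605.5 -80.8  46.9]
j+- A [676.3 -86.3] B [671.5 -89.3] tri [673.6 -86.9  43.4]
j++ A [685.3  20.7] B [683.2  18.8] tri [684.1  20.4  45.8]
j-+ A [617.1  27.8] B [616.2  26.6] tri [616.5  27.6  46.8]
s1 A [621.  -51.7] B [620.5 -51.1] tri [620.7 -51.4  53. ]
s2 A [645.7 -55.2] B [645.1 -54. ] tri [645.4 -54.7  53.2]
s3 A [625.6  -4.6] B [625.2  -3.1] tri [625.3  -4.1  53.5]
s4 A [650.5  -7.6] B [649.6  -5.5] tri [650.   -6.8  53.5]
l1 A [427.5 230.1] B [424.6 267.1] tri [428.8 236.8  24.4]
la [427.5 230.1]
la [426.  266.6]
la [485.  232.8]
la [483.4 268.6]
lb [424.6 267.1]
lb [426.3 231.6]
lb [483. 270.]
lb [483.8 234. ]
ra [430.8 241.4]
ra [430.  255.8]
ra [475.7 243.5]
ra [476.4 256.4]
rb [426.  252.8]
rb [425.9 241.5]
rb [475.7 256. ]
rb [478.  244.5]
pin [464.4   4.8   4. ] [445.6  92.1   4. ] bush [ 503.5 -377.    11. ] oil [704.7 398.8   0. ]
jamb2 [778.9 -73.8  53. ]
```

The close crops confirm both choices: the grey leaf, and the nearer jamb (centre about 645,-30; the other is at about 779,-74).

| Item | Measured position (mm) | Yaw |
|---|---|---|
| Jamb | (645, -30.5) | about -5.7° |
| Stop | (622, -190.5) | -6.25° |
| Leaf | roughly (454, 249) | +2.4° |

The gap to the stop is about 97 mm, within the stated 50–120. First I turn the jaws along the stop's x.

```bash
python3 -m creep '{"translation": [[0,0,0],[0,0,0],[0,0,0],[0,0,0],[0,0,0],[0,0,0],[0,0,0],[0,0,0]], "rotation": [[0,0,-0.128],[0,0,-0.128],[0,0,-0.128],[0,0,-0.128],[0,0,-0.128],[0,0,-0.128],[0,0,-0.128],[0,0,-0.128]], "claw": [38,38,38,38,38,38,38,38]}'
python3 -m creep '{"translation": [[20,10,0],[36,18.5,0],[36,18.5,0],[36,18.5,0],[36,18.5,0],[36,18.5,0],[36,18.5,0],[36,18.5,0],[36,18.5,0],[36,18.5,0]], "rotation": [[0,0,0],[0,0,0],[0,0,0],[0,0,0],[0,0,0],[0,0,0],[0,0,0],[0,0,0],[0,0,0],[0,0,0]], "claw": [38,38,38,38,38,38,38,38,38,38]}'
python3 -m creep '{"translation": [[36,18.5,0],[36,18.5,0],[36,18.5,0],[36,18.5,0],[36,18.5,0],[36,18.5,0],[36,18.5,0],[30,15,0],[15,9,0],[0,0,0]], "rotation": [[0,0,0],[0,0,0],[0,0,0],[0,0,0],[0,0,0],[0,0,0],[0,0,0],[0,0,0],[0,0,0],[0,0,0]], "claw": [38,38,38,38,38,38,38,38,38,38]}'
```

```text
time: 1.05
tool_pos: [252.7, -544.1, 231.1]
tcp_rot: [-180.0, -0.0, 83.9]
ft_force: [-0.4, -0.3, -0.1]
finger_gap: 38.1
time: 2.05
tool_pos: [467.2, -220.5, 231.4]
tcp_rot: [180.0, 0.0, 83.6]
ft_force: [0.9, -0.4, 0.3]
finger_gap: 38.2
time: 3.05
tool_pos: [652.9, 58.3, 230.6]
tcp_rot: [-180.0, -0.0, 83.7]
ft_force: [-0.5, -0.5, 0.8]
finger_gap: 37.8
```

```bash
python3 -m creep '{"translation": [[4,0,20],[2,0,30],[0,0,30],[0,0,30],[0,0,20],[0,0,5],[0,0,0]], "rotation": [[0,0,0],[0,0,0],[0,0,0],[0,0,0],[0,0,0],[0,0,0],[0,0,0]], "claw": [38,38,38,38,38,38,38]}'
python3 - <<'E'
from h import *
a=cam("scene");b=cam("side");w=cam("wrist")
crop(a,260,120,160,110,5,"a3.png");crop(b,270,130,160,110,5,"b3.png");cv2.imwrite("pics/w3.png",w["frame"][:,:,::-1])
E
```

```text
time: 3.75
tool_pos: [652.1, 61.2, 95.5]
tcp_rot: [-179.9, 0.0, 83.5]
ft_force: [0.0, 0.3, 0.4]
finger_gap: 38.0
```

View pics/a3.png

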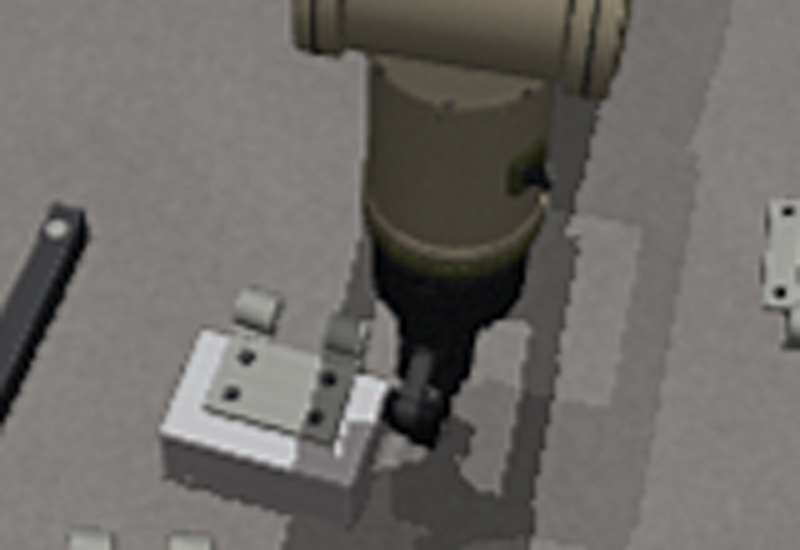

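View pics/b3.png

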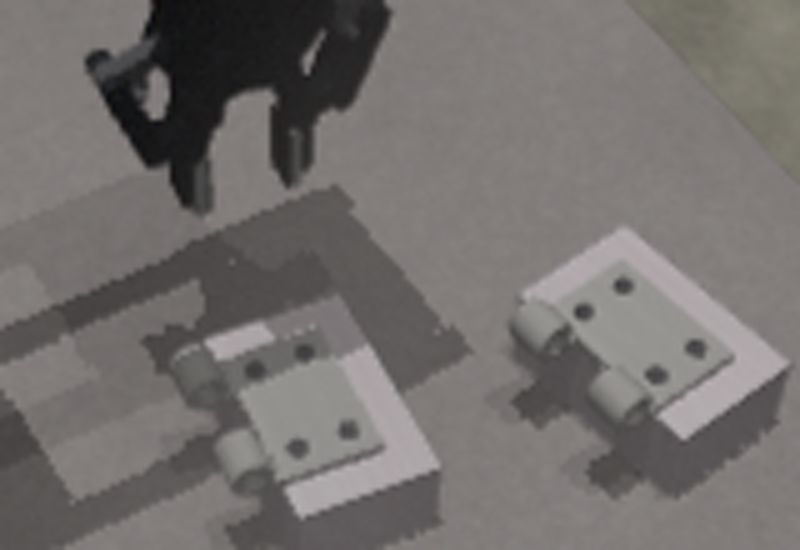

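The scene crop shows the fingers beside the jamb's +y end, at crop (415,410), and clear of it. Next I go down to about z=14.

```bash
python3 -m creep '{"translation": [[0,0,20],[0,0,25],[0,0,20],[0,0,12],[0,0,4],[0,0,0]], "rotation": [[0,0,0],[0,0,0],[0,0,0],[0,0,0],[0,0,0],[0,0,0]], "claw": [38,38,38,38,38,38]}'
python3 -m creep '{"translation": [[-5,0,0],[-5,0,0],[-5,0,0],[-4,0,0],[-4,0,0],[-4,0,0],[-4,0,0],[-4,0,0],[-4,0,0],[-4,0,0]], "rotation": [[0,0,0],[0,0,0],[0,0,0],[0,0,0],[0,0,0],[0,0,0],[0,0,0],[0,0,0],[0,0,0],[0,0,0]], "claw": [38,38,38,38,38,38,38,38,38,38]}'
```

```text
time: 4.5
tool_pos: [653.4, 61.9, 15.8]
tcp_rot: [180.0, -0.0, 83.6]
ft_force: [-0.3, -0.8, -0.4]
finger_gap: 38.1
time: 5.5
tool_pos: [648.3, 19.3, 15.4]
tcp_rot: [180.0, -0.0, 83.6]
ft_force: [0.9, 6.3, 1.2]
finger_gap: 38.1
```

In contact, with a push force of about 6 N. I keep sliding.

```bash
python3 -m creep '{"translation": [[-6,0,0],[-6,0,0],[-6,0,0],[-6,0,0],[-6,0,0],[-6,0,0],[-6,0,0],[-6,0,0],[-4,0,0],[-2,0,0]], "rotation": [[0,0,0],[0,0,0],[0,0,0],[0,0,0],[0,0,0],[0,0,0],[0,0,0],[0,0,0],[0,0,0],[0,0,0]], "claw": [38,38,38,38,38,38,38,38,38,38]}'
python3 - <<'E'
from h import *
a=cam("scene");b=cam("side")
crop(a,230,120,160,110,5,"a4.png");crop(b,270,170,160,110,5,"b4.png")
E
```

```text
time: 6.5
tool_pos: [642.2, -34.8, 15.4]
tcp_rot: [180.0, -0.0, 83.6]
ft_force: [0.7, 5.1, 2.1]
finger_gap: 38.3
```

View pics/a4.png

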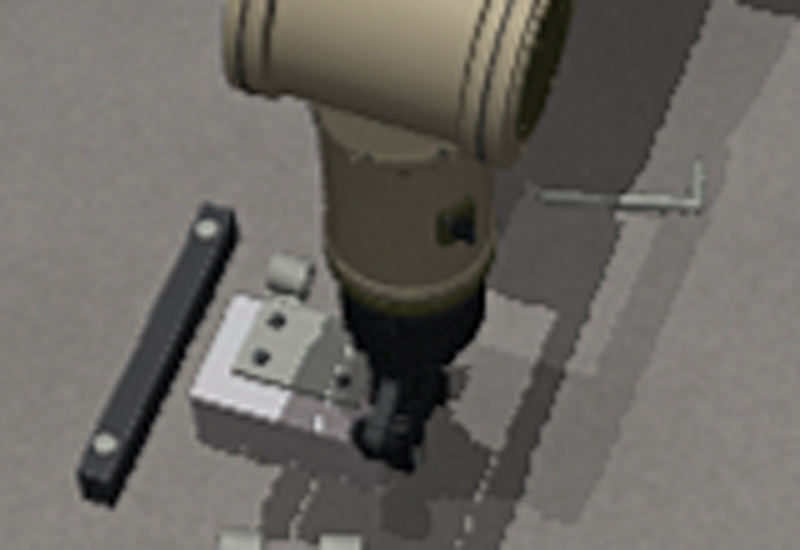

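View pics/b4.png

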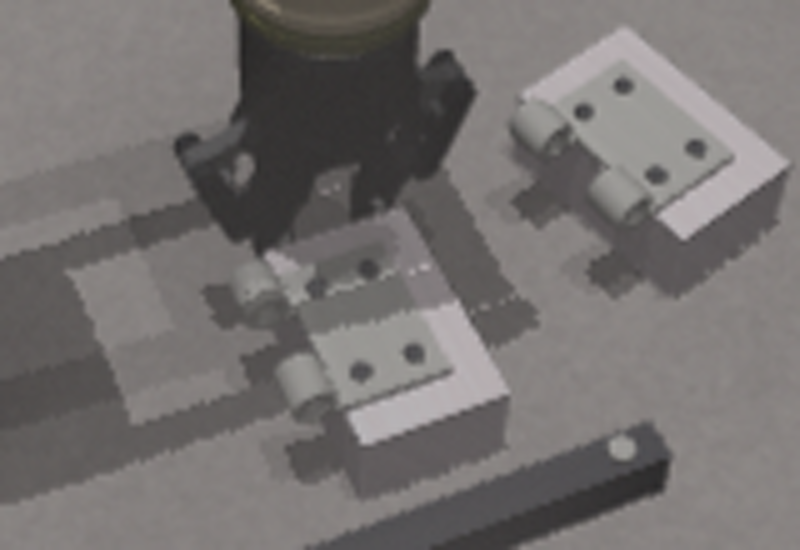

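The jamb, with its near end at a4 crop (215,350), is sliding squarely. About 26 mm remain.

```bash
python3 -m creep '{"translation": [[-3,0,0],[-4,0,0],[-4,0,0],[-3,0,0],[-3,0,0],[-2,0,0],[-1,0,0],[-1,0,0],[-1,0,0]], "rotation": [[0,0,0],[0,0,0],[0,0,0],[0,0,0],[0,0,0],[0,0,0],[0,0,0],[0,0,0],[0,0,0]], "claw": [38,38,38,38,38,38,38,38,38]}'
python3 -m creep '{"translation": [[-1,0,0],[-1,0,0],[-1,0,0]], "rotation": [[0,0,0],[0,0,0],[0,0,0]], "claw": [38,38,38]}'
```

```text
time: 7.5
tool_pos: [639.7, -56.0, 15.4]
tcp_rot: [-180.0, -0.0, 83.6]
ft_force: [0.9, 5.5, 2.2]
finger_gap: 38.1
time: 7.8
tool_pos: [639.4, -58.9, 15.4]
tcp_rot: [180.0, -0.0, 83.6]
ft_force: [2.0, 6.2, 2.7]
finger_gap: 38.1
```

```bash
python3 -m creep '{"translation": [[-1,0,0],[-1,0,0]], "rotation": [[0,0,0],[0,0,0]], "claw": [38,38]}'
```

```text
time: 8.0
tool_pos: [639.3, -60.7, 15.4]
tcp_rot: [180.0, -0.0, 83.6]
ft_force: [1.1, 9.9, 2.9]
finger_gap: 37.9
```

```bash
python3 -m creep '{"translation": [[-1,0,0],[-1,0,0]], "rotation": [[0,0,0],[0,0,0]], "claw": [38,38]}'
python3 - <<'E'
from h import *
a=cam("scene");b=cam("side")
crop(a,230,120,160,110,5,"a5.png");crop(b,270,170,160,130,5,"b5.png")
E
```

```text
time: 8.2
tool_pos: [639.3, -60.7, 15.4]
tcp_rot: [180.0, -0.2, 83.6]
ft_force: [2.5, 17.4, 2.4]
finger_gap: 38.3
```

View pics/a5.png

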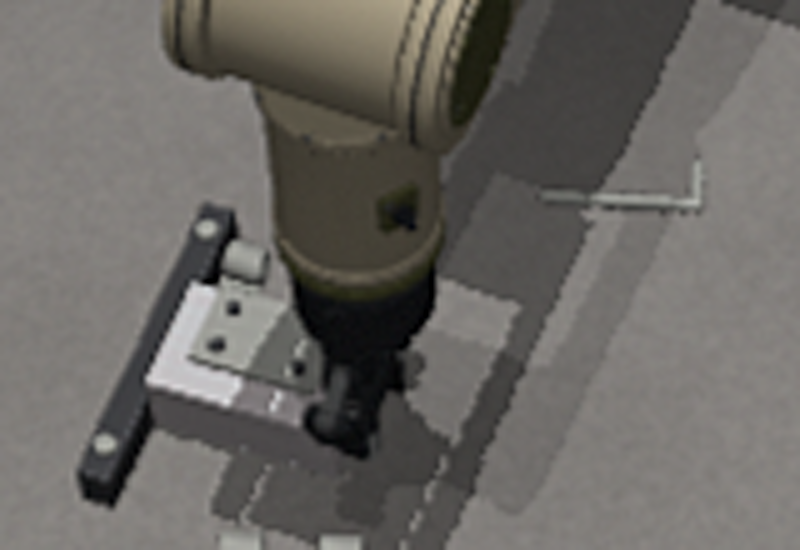

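View pics/b5.png

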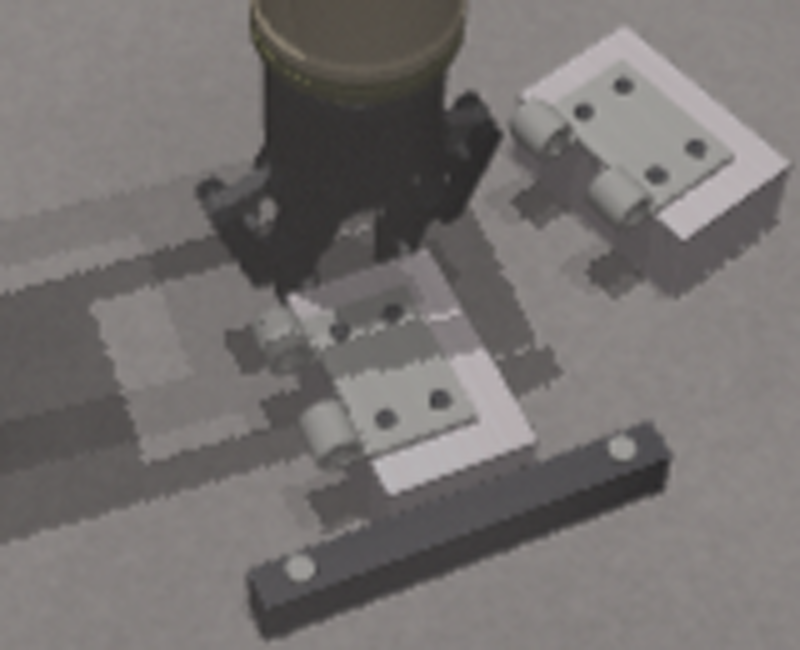

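Seated: the TCP stalled at stop-frame y=131, as predicted, with the force rising to 17 N. One more press to square it, then I back off and go up.

```bash
python3 -m creep '{"translation": [[-1,0,0],[0,0,0],[0,0,0],[4,0,0],[10,0,0],[15,0,0],[15,0,0],[5,0,0]], "rotation": [[0,0,0],[0,0,0],[0,0,0],[0,0,0],[0,0,0],[0,0,0],[0,0,0],[0,0,0]], "claw": [38,38,38,38,38,38,38,38]}'
python3 -m creep '{"translation": [[0,0,-15],[0,0,-35],[0,0,-40],[0,0,-40],[0,0,-25],[0,0,0]], "rotation": [[0,0,0],[0,0,0],[0,0,0],[0,0,0],[0,0,0],[0,0,0]], "claw": [38,38,38,38,38,38]}'
```

```text
time: 9.1
tool_pos: [644.3, -13.6, 15.2]
tcp_rot: [-180.0, -0.0, 83.7]
ft_force: [0.1, -0.3, -0.3]
finger_gap: 38.2
time: 9.7
tool_pos: [647.6, -16.5, 178.0]
tcp_rot: [179.4, 0.0, 83.6]
ft_force: [0.6, -0.5, 0.4]
finger_gap: 37.9
```

```bash
python3 -m creep '{"translation": [[15,-13,0],[32,-29,0],[34,-31,0],[34,-31,0],[34,-31,0],[34,-31,0],[30,-27,0],[20,-18,0],[10,-10,0],[0,0,0]], "rotation": [[0,0,0],[0,0,0],[0,0,0],[0,0,0],[0,0,0],[0,0,0],[0,0,0],[0,0,0],[0,0,0],[0,0,0]], "claw": [50,50,50,50,50,50,50,50,50,50]}'
python3 -m creep '{"translation": [[0,0,0],[0,0,0],[0,0,0],[0,0,0],[0,0,0],[0,0,0],[0,0,0],[0,0,0],[0,0,0],[0,0,0]], "rotation": [[0,0,0.1417],[0,0,0.1417],[0,0,0.1417],[0,0,0.1417],[0,0,0.1417],[0,0,0.1417],[0,0,0.1417],[0,0,0.1417],[0,0,0.1417],[0,0,0.1417]], "claw": [50,50,50,50,50,50,50,50,50,50]}'
python3 - <<'E'
from h import *
import pickle
a=cam("scene");b=cam("side");w=cam("wrist");pickle.dump((a,b,w,sense()),open("c1.pkl","wb"))
print(sense()["tool_pos"],sense()["tcp_rot"])
crop(a,230,150,130,100,6,"a6.png");crop(b,270,170,160,130,5,"b6.png");cv2.imwrite("pics/w6.png",w["frame"][:,:,::-1])
E
```

```text
time: 10.7
tool_pos: [451.0, 251.3, 170.3]
tcp_rot: [-180.0, 0.0, 83.7]
ft_force: [0.4, -1.3, 1.0]
finger_gap: 50.0
time: 11.7
tool_pos: [452.8, 249.0, 170.2]
tcp_rot: [180.0, -0.0, 2.0]
ft_force: [-0.2, -0.6, -0.6]
finger_gap: 49.8
[452.59066178 249.40710438 170.22749894] [ 1.79972052e+02 -1.92798245e-04  2.48651150e+00]
```

View pics/w6.png

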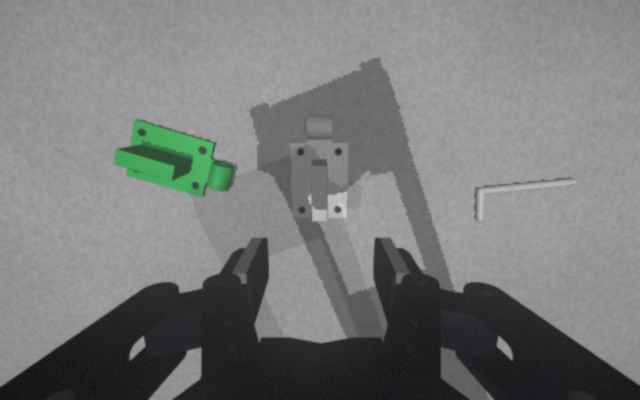

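View pics/a6.png

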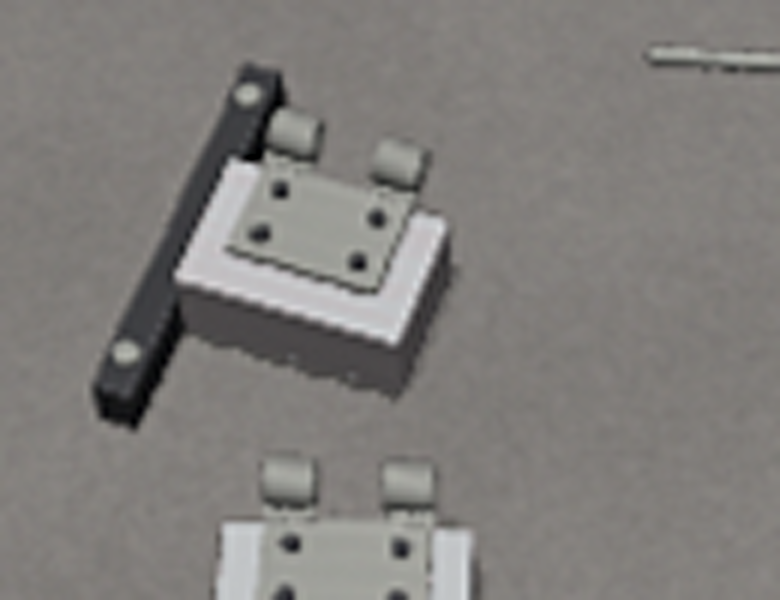

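View pics/b6.png

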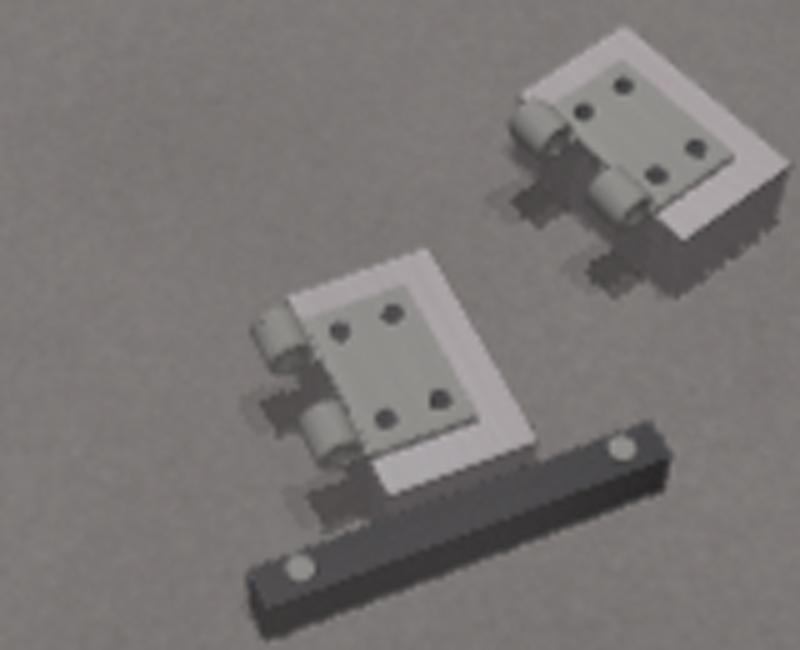

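The wrist view shows the leaf upright at px (320,180), with its knuckle at (319,127) and its rib end at about (319,165). The leaf lines up with the tool. In a6 and b6 the jamb sits flat against the stop bar. Next I measure both.

```bash
python3 - <<'E'
from h import *
import pickle
a,b,w,s=pickle.load(open("c1.pkl","rb"))
crop(w,270,100,100,130,6,"w6c.png")
fa=lambda x,y,ox=230,oy=150,k=6:((x+.5)/k-.5+ox,(y+.5)/k-.5+oy)
fb=lambda x,y,ox=270,oy=170,k=5:((x+.5)/k-.5+ox,(y+.5)/k-.5+oy)
np.set_printoptions(precision=1,suppress=True)
print("wrist leaf screws",[onz(w,p,6)[:2] for p in [(301,151.5),(338,151.5),(301,209.5),(338,209.5)]],"rib far top",onz(w,(319,161),46))
def two(n,pa,pb,z):
    pa=fa(*pa);pb=fb(*pb)
    print(n,"A",onz(a,pa,z)[:2],"B",onz(b,pb,z)[:2],"tri",tri([ray(a,pa),ray(b,pb)]))
two("s1",(279,189),(386,418),53);two("s2",(261,233),(440,399),53);two("s3",(377,218),(340,331),53);two("s4",(358,262),(392,313),53)
two("j--",(232,160),(392,495),48);two("j+-",(175,277),(536,441),48);two("j++",(398,344),(427,249),48);two("j-+",(450,215),(290,297),48)
E
```

```text
wrist leaf screws [array([481.9, 268.9]), array([483.3, 233.6]), array([424.1, 267.6]), array([425.5, 230.6])] rib far top [479.4 251.4  46. ]
s1 A [ 609.2 -148.8] B [ 608.9 -146.5] tri [ 609.1 -147.9   54. ]
s2 A [ 634.1 -150.7] B [ 633.8 -149.5] tri [ 634.  -150.2   53.4]
s3 A [ 614.9 -100.5] B [614.3 -98.7] tri [614.6 -99.8  53.5]
s4 A [ 639.8 -103.2] B [ 638.9 -101.6] tri [ 639.3 -102.5   53.2]
j-- A [ 595.3 -175.8] B [ 593.5 -177.3] tri [ 594.1 -176.3   46. ]
j+- A [ 662.5 -184.2] B [ 660.1 -184.5] tri [ 661.1 -184.2   46.3]
j++ A [675.1 -75.8] B [672.5 -76.6] tri [673.7 -75.8  46. ]
j-+ A [603.2 -68.8] B [606.  -69.5] tri [604.9 -69.3  49.4]
```

View pics/w6c.png

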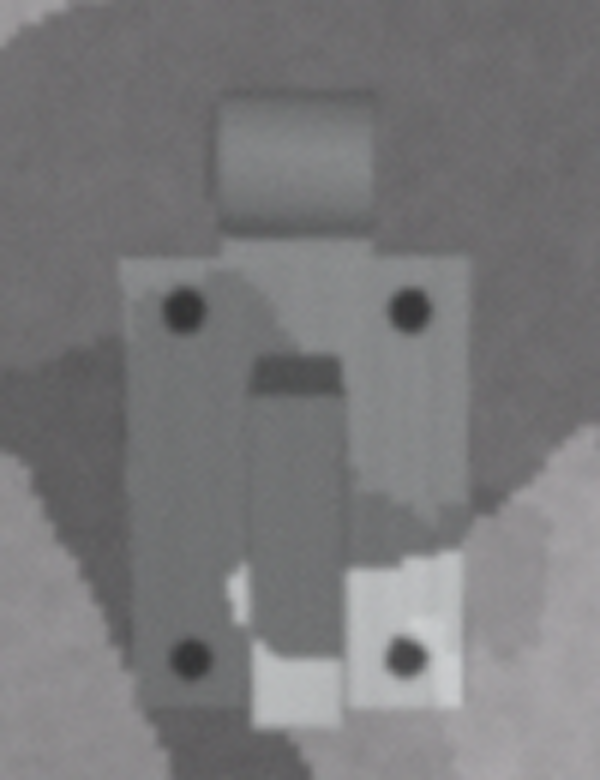

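```bash
python3 - <<'E'
from h import *
import pickle
a,b,w,s=pickle.load(open("c1.pkl","rb"))
f=lambda x,y:((x+.5)/6-.5+270,(y+.5)/6-.5+100)
np.set_printoptions(precision=1,suppress=True)
for p,z in [((248,395),46),((343,395),46),((252,727),46),((340,727),46),((186,310),6),((409,310),6),((190,658),6),((405,657),6),((296,163),22)]: print(p,onz(w,f(*p),z))
E
```

```text
(248, 395) [475.4 258.1  46. ]
(343, 395) [476.  244.8  46. ]
(252, 727) [426.5 256.   46. ]
(340, 727) [427.  243.1  46. ]
(186, 310) [482.2 269.3   6. ]
(409, 310) [483.5 233.9   6. ]
(190, 658) [424.3 267.4   6. ]
(405, 657) [425.9 231.5   6. ]
(296, 163) [506.3 252.6  22. ]
```

```bash
python3 -m creep '{"translation": [[-1,-1,15],[0,0,25],[0,0,30],[0,0,30],[0,0,25],[0,0,15],[0,0,10],[0,0,5],[0,0,2],[0,0,0]], "rotation": [[0,0,0.004],[0,0,0],[0,0,0],[0,0,0],[0,0,0],[0,0,0],[0,0,0],[0,0,0],[0,0,0],[0,0,0]], "claw": [50,50,50,50,50,50,50,50,50,50]}'
python3 -m creep '{"translation": [[0,0,0],[0,0,0],[0,0,0],[0,0,0],[0,0,0],[0,0,0],[0,0,0],[0,0,0]], "rotation": [[0,0,0],[0,0,0],[0,0,0],[0,0,0],[0,0,0],[0,0,0],[0,0,0],[0,0,0]], "claw": [30,20,10,5,5,5,5,5]}' 60
```

```text
time: 12.85
tool_pos: [451.4, 251.8, 14.0]
tcp_rot: [-180.0, -0.1, 2.2]
ft_force: [-0.1, -0.3, -0.1]
finger_gap: 50.2
time: 13.65
tool_pos: [451.5, 251.8, 14.2]
tcp_rot: [-180.0, -0.1, 2.2]
ft_force: [-0.7, -1.1, 5.8]
finger_gap: 12.8
```

Gripped at a 12.8 mm opening. Lifting 120 mm.

```bash
python3 -m creep '{"translation": [[0,0,-3],[0,0,-8],[0,0,-15],[0,0,-20],[0,0,-25],[0,0,-25],[0,0,-15],[0,0,-9],[0,0,0],[0,0,0]], "rotation": [[0,0,0],[0,0,0],[0,0,0],[0,0,0],[0,0,0],[0,0,0],[0,0,0],[0,0,0],[0,0,0],[0,0,0]], "claw": [5,5,5,5,5,5,5,5,5,5]}'
python3 - <<'E'
from h import *
import pickle
a=cam("scene");b=cam("side");w=cam("wrist");pickle.dump((a,b,w,sense()),open("c2.pkl","wb"))
print(sense()["tool_pos"],sense()["tcp_rot"],sense()["ft_force"])
crop(w,220,100,200,200,3,"w7.png")
crop(b,150,80,150,120,5,"b7.png")
E
```

```text
time: 14.65
tool_pos: [450.3, 251.3, 132.4]
tcp_rot: [180.0, 0.1, 2.2]
ft_force: [-0.7, 0.6, -5.0]
finger_gap: 13.0
[449.83979628 251.10902232 131.74340715] [1.79946413e+02 1.44325095e-01 2.16410255e+00] [ 0.01002293 -1.50861019 -4.66809513]
```

View pics/w7.png

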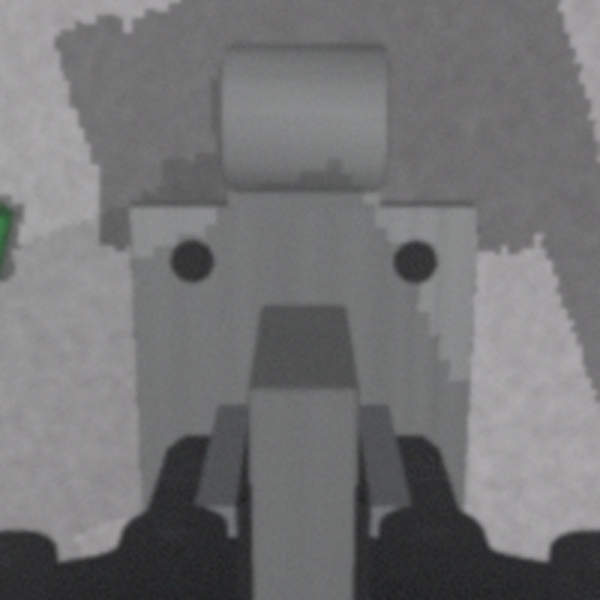

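View pics/b7.png

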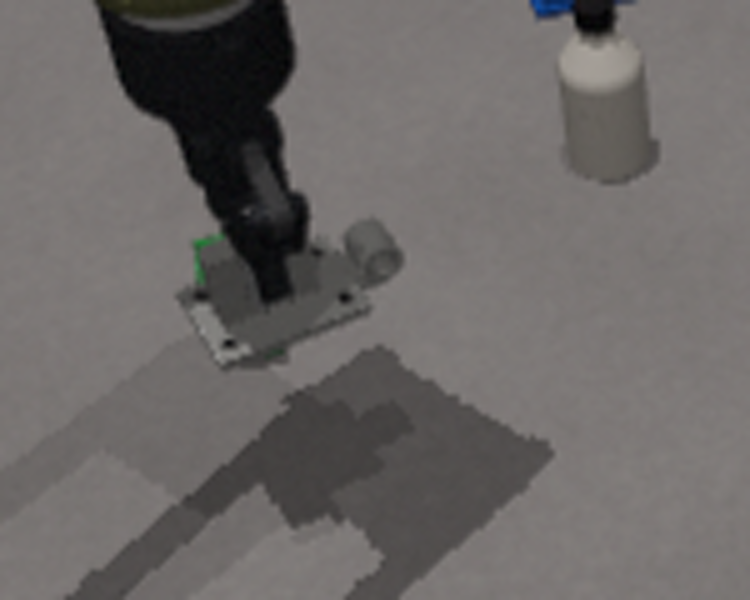

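```bash
python3 - <<'E'
from h import *
import pickle
a,b,w,s=pickle.load(open("c2.pkl","rb"))
f=lambda x,y:((x+.5)/3-.5+220,(y+.5)/3-.5+100)
np.set_printoptions(precision=1,suppress=True)
t=np.array([450.0,251.2,132.0]);yaw=np.radians(2.2)
R=np.array([[np.cos(yaw),np.sin(yaw)],[-np.sin(yaw),np.cos(yaw)]])
for n,p,z in [("scr",(192,261),-8),("scr",(414,261),-8),("plateL",(132,206),-8),("plateR",(477,206),-8),("kn L far",(222,110),5),("kn R",(386,110),5),("rib",(250,388),32),("rib",(356,388),32)]:
    P=onz(w,f(*p),t[2]+z); print(n,R@(P[:2]-t[:2]))
# knuckle axis via tangent rays in plane leafx-z
E=np.array(w["extrinsics"])
def tang(p):
    o,d=ray(w,f(*p)); o2=np.r_[R@(o[:2]-t[:2]),o[2]-t[2]];d2=np.r_[R@d[:2],d[2]]
    return o2[[0,2]],d2[[0,2]]/np.linalg.norm(d2[[0,2]])
(o,d1),(_,d2)=tang((304,45)),tang((304,190))
bis=d1+d2;bis/=np.linalg.norm(bis);half=np.arccos(d1@d2)/2
print("axis x,z rel TCP for r=11:",o+bis*11/np.sin(half)," bis@z=-3:",o+bis*(-3-o[1])/bis[1])
def two(pa,pb):return tri([ray(a,pa),ray(b,pb)])
crop(a,380,100,100,80,7,"a7.png")
E
```

```text
scr [31.5 17.5]
scr [ 31.5 -18. ]
plateL [40.4 26.7]
plateR [ 40.4 -27.6]
kn L far [56.2 11.1]
kn R [ 56.2 -11.8]
rib [25.   6.3]
rib [25.  -6.6]
axis x,z rel TCP for r=11: [53.9 -9.1]  bis@z=-3: [54.4 -3. ]
```

View pics/a7.png

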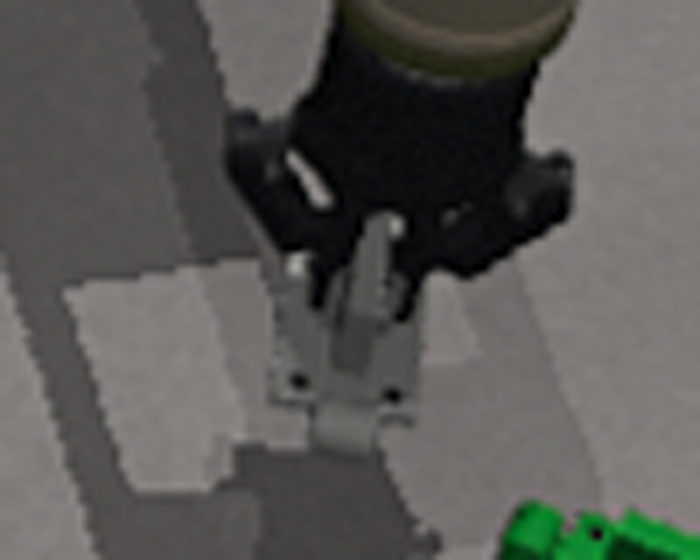

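Leaf in the tool frame: the bore is at about (54.6, -0.3, -3.1) and the leaf is level and square. The jamb bore is estimated at about (585,-121,60) with yaw -6.4°. I move to a hover above it.

```bash
python3 -m creep '{"translation": [[0,0,0],[0,0,0],[0,0,0],[3,8,0],[6,18,0],[9,27,0],[10,30,0],[10,30,0],[10,30,0],[10,30,0]], "rotation": [[0,0,0.05],[0,0,0.05],[0,0,0.05],[0,0,0],[0,0,0],[0,0,0],[0,0,0],[0,0,0],[0,0,0],[0,0,0]], "claw": [5,5,5,5,5,5,5,5,5,5]}'
python3 -m creep '{"translation": [[10,30,0],[10,30,0],[10,30,0],[10,30,0],[9,27,0],[7,18,0],[5,11,0],[2,5.6,0],[0,0,0],[0,0,0]], "rotation": [[0,0,0],[0,0,0],[0,0,0],[0,0,0],[0,0,0],[0,0,0],[0,0,0],[0,0,0],[0,0,0],[0,0,0]], "claw": [5,5,5,5,5,5,5,5,5,5]}'
python3 - <<'E'
from h import *
import pickle
w=cam("wrist");s1=sense();a=cam("scene");s2=sense();b=cam("side");s3=sense();pickle.dump((a,b,w,[s1,s2,s3]),open("c3.pkl","wb"))
for s in (s1,s2,s3): print(s["tool_pos"].round(2),s["tcp_rot"].round(2),s["ft_force"].round(1))
crop(w,170,60,300,230,2.66,"w8.png")
crop(w,220,80,200,150,4,"w8c.png")
crop(b,270,150,160,130,5,"b8.png")
E
```

```text
time: 15.8
tool_pos: [488.8, 71.3, 132.7]
tcp_rot: [180.0, 0.0, -6.3]
ft_force: [0.3, 0.0, -4.5]
finger_gap: 13.2
time: 16.8
tool_pos: [531.1, -113.6, 133.0]
tcp_rot: [-180.0, 0.0, -6.4]
ft_force: [0.5, 0.2, -5.0]
finger_gap: 13.4
[ 531.09 -113.47  133.11] [-1.7998e+02  3.0000e-02 -6.3700e+00] [-0.6  0.1 -4.6]
[ 531.14 -113.45  133.18] [-1.7998e+02  2.0000e-02 -6.3600e+00] [ 1.3  0.2 -4.8]
[ 531.21 -113.52  133.25] [-1.7999e+02  1.0000e-02 -6.3600e+00] [ 0.1 -0.1 -3.9]
```

View pics/w8c.png

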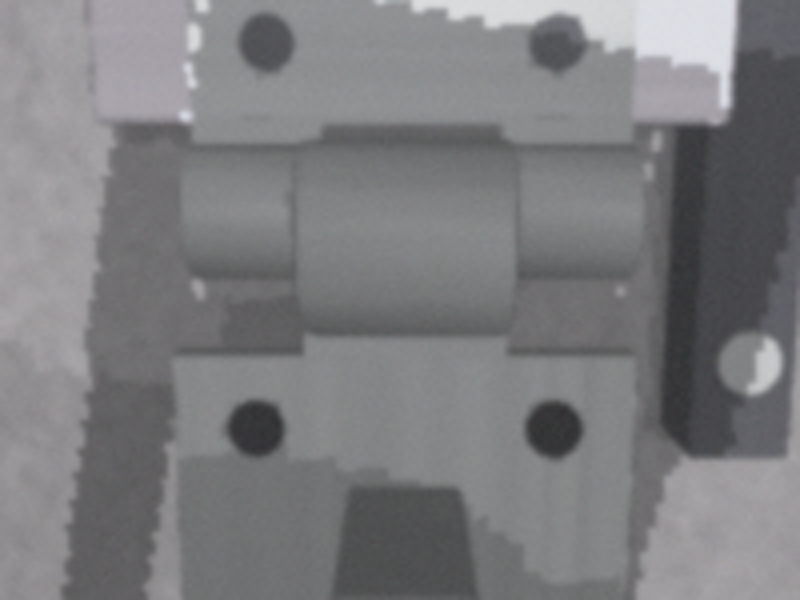

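View pics/b8.png

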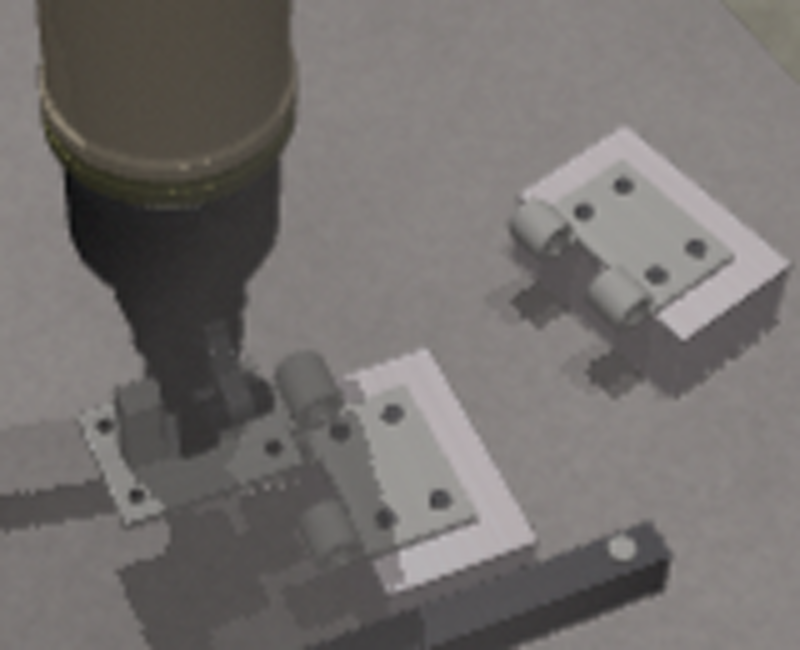

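View pics/w8.png

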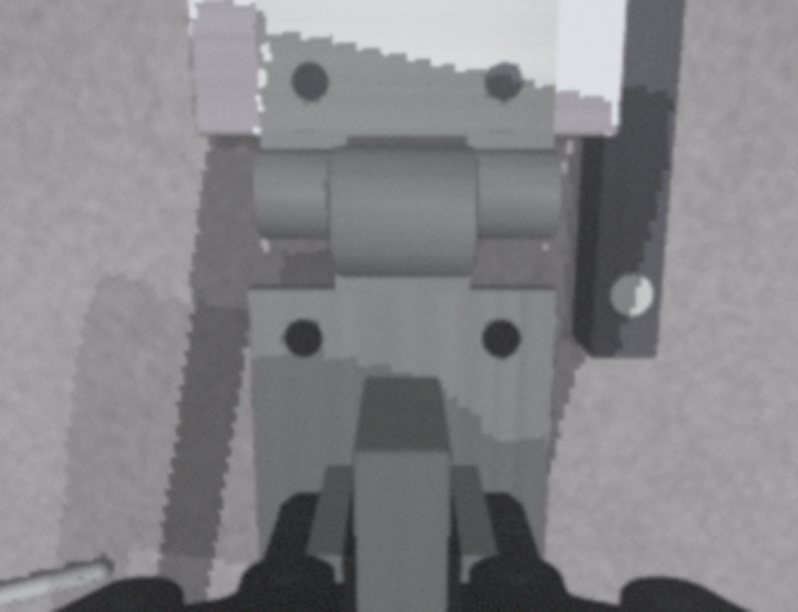

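```bash
cat > m.py <<'E'
from h import *
np.set_printoptions(precision=2,suppress=True)
def meas(w,t,yaw,f,ends,tg,jz=60,r=11):
    y=np.radians(yaw);R=np.array([[np.cos(y),np.sin(y)],[-np.sin(y),np.cos(y)]])
    L=[R@(onz(w,f(*p),jz+z)[:2]-t[:2]) for p,z in ends]
    print("ends",*L,"mid",(L[0]+L[1])/2,"len",np.linalg.norm(L[0]-L[1]))
    def tang(p):
        o,d=ray(w,f(*p)); d=np.r_[R@d[:2],d[2]];d=d[[0,2]]/np.linalg.norm(d[[0,2]])
        return np.r_[(R@(o[:2]-t[:2]))[0],o[2]],d
    (o,d1),(_,d2)=tang(tg[0]),tang(tg[1])
    b=d1+d2;b/=np.linalg.norm(b);h=np.arccos(d1@d2)/2
    print("axis x@z",(o+b*(jz-o[1])/b[1])[0],"size-based",o+b*r/np.sin(h))
    for d,s in ((d1,1),(d2,-1)):  # single tangent
        # point on z=jz at distance r from line
        x=(o+d*(jz-o[1])/d[1])[0]; print(" single", x-s*r/abs(d[1]))
E
python3 - <<'E'
from m import *
import pickle
a,b,w,s=pickle.load(open("c3.pkl","rb"))
f=lambda x,y:((x+.5)/4-.5+220,(y+.5)/4-.5+80)
t=np.array([531.1,-113.5,133.1])
print("JAMB");meas(w,t,-6.37,f,[((181,205),3),((645,205),3)],[((240,147),),((240,278),)] and [(240,146),(240,278)])
print("LEAF");meas(w,t,-6.37,f,[((295,220),3),((518,220),3)],[(400,143),(400,334)],jz=t[2]-3.1)
y=np.radians(-6.37);R=np.array([[np.cos(y),np.sin(y)],[-np.sin(y),np.cos(y)]])
for n,p,z in [("jscrew",(266,43),53),("jscrew",(557,43),53),("block edge L",(100,123),48),("edge R",(728,123),48),("lscrew",(256,429),t[2]-8.1),("lscrew",(554,429),t[2]-8.1)]: print(n,R@(onz(w,f(*p),z)[:2]-t[:2]))
E
```

```text
JAMB
ends [54.38 36.08] [ 54.39 -39.26] mid [54.39 -1.59] len 75.34161495249923
axis x@z 52.97473574990117 size-based [52.54 52.93]
 single 52.624074650732254
 single 53.32755790870525
LEAF
ends [56.71 11.71] [ 56.72 -12.59] mid [56.71 -0.44] len 24.305063576023873
axis x@z 54.340622339967474 size-based [ 53.73 122.62]
 single 53.8065457290625
 single 54.881109151346664
jscrew [79.97 22.6 ]
jscrew [ 79.97 -25.32]
block edge L [67.29 51.89]
edge R [ 67.29 -55.54]
lscrew [31.48 17.62]
lscrew [ 31.49 -18.2 ]
```

Two checks agree. The wrist view wants a shift of about (-1.2, -1.25) mm in leaf axes, and the world estimate wants (-0.4, -1.25). I correct, then lower to just above the knuckles and look again.

```bash
python3 -m creep '{"translation": [[-0.9,1.25,4],[0,0,8],[0,0,10],[0,0,10],[0,0,6],[0,0,4],[0,0,0],[0,0,0]], "rotation": [[0,0,0],[0,0,0],[0,0,0],[0,0,0],[0,0,0],[0,0,0],[0,0,0],[0,0,0]], "claw": [5,5,5,5,5,5,5,5]}'
python3 - <<'E'
from h import *
import pickle
w=cam("wrist");s1=sense();a=cam("scene");s2=sense();b=cam("side");s3=sense();pickle.dump((a,b,w,[s1,s2,s3]),open("c4.pkl","wb"))
for s in (s1,s2,s3): print(s["tool_pos"].round(2),s["tcp_rot"].round(2),s["ft_force"].round(1))
crop(w,220,80,200,150,4,"w9c.png")
crop(a,230,130,110,100,7,"a9.png")
crop(b,290,200,110,100,6,"b9.png")
E
```

```text
time: 17.75
tool_pos: [530.5, -115.6, 91.5]
tcp_rot: [180.0, -0.0, -6.4]
ft_force: [-0.2, 1.5, -3.7]
finger_gap: 13.2
[ 530.68 -115.67   91.76] [ 1.7999e+02 -5.0000e-02 -6.4300e+00] [ 0.6 -0.3 -3.8]
[ 530.76 -115.73   91.89] [ 1.7999e+02 -6.0000e-02 -6.4300e+00] [-0.7  0.6 -4.2]
[ 530.72 -115.67   91.9 ] [ 1.7999e+02 -6.0000e-02 -6.4300e+00] [-0.5 -0.4 -4.5]
```

View pics/w9c.png

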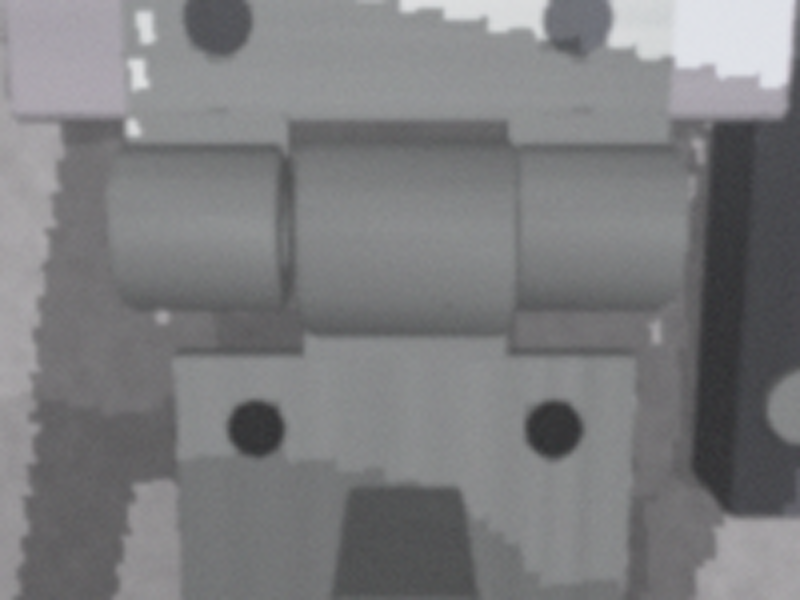

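View pics/b9.png

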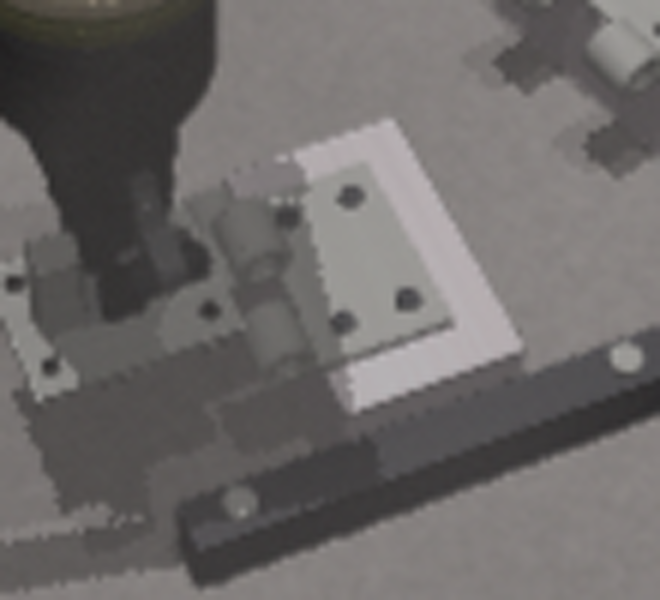

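View pics/a9.png

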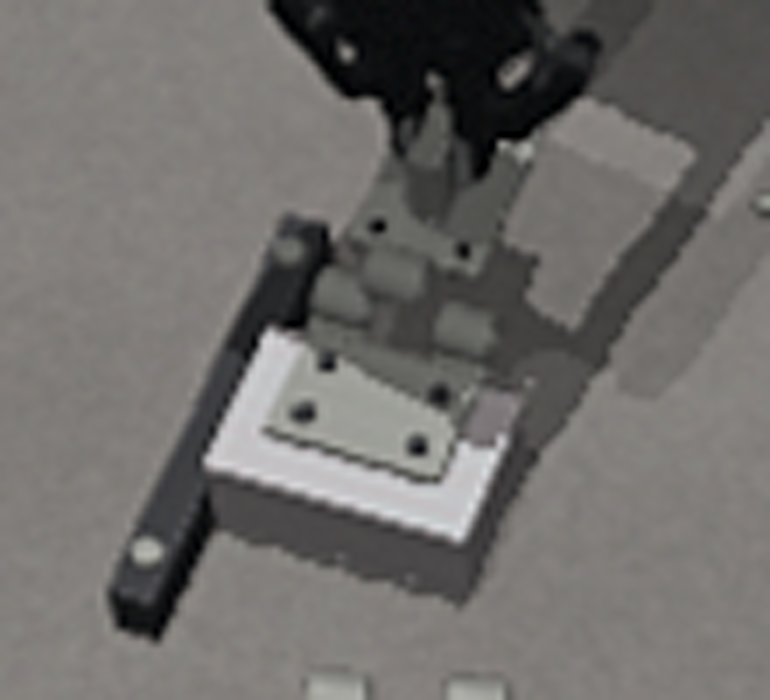

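```bash
python3 - <<'E'
from m import *
import pickle
a,b,w,s=pickle.load(open("c4.pkl","rb"))
f=lambda x,y:((x+.5)/4-.5+220,(y+.5)/4-.5+80)
t=np.array([530.7,-115.7,91.8])
print("JAMB");meas(w,t,-6.4,f,[((109,220),3),((687,220),3)],[(200,145),(200,310)])
print("LEAF");meas(w,t,-6.4,f,[((295,220),3),((518,220),3)],[(400,143),(400,334)],jz=t[2]-3.1)
y=np.radians(-6.4);R=np.array([[np.cos(y),np.sin(y)],[-np.sin(y),np.cos(y)]])
for n,p,z in [("jscrew",(217,18),53),("jscrew",(578,18),53),("block edge L",(14,119),48),("edge R",(785,119),48),("lscrew",(256,429),t[2]-8.1),("lscrew",(554,429),t[2]-8.1)]: print(n,R@(onz(w,f(*p),z)[:2]-t[:2]))
E
```

```text
JAMB
ends [54.6  38.65] [ 54.59 -37.02] mid [54.59  0.81] len 75.66413689247094
axis x@z 53.2870054470014 size-based [53.04 56.58]
 single 53.073963666473404
 single 53.50199268218131
LEAF
ends [56.51 11.89] [ 56.5  -12.38] mid [56.51 -0.24] len 24.266847939677934
axis x@z 54.13782236669347 size-based [53.52 81.09]
 single 53.587445678205505
 single 54.694733316584006
jscrew [80.38 24.93]
jscrew [ 80.37 -23.16]
block edge L [67.47 54.48]
edge R [ 67.44 -53.17]
lscrew [31.33 17.79]
lscrew [ 31.32 -17.97]
```

```bash
python3 -m creep '{"translation": [[-0.7,-1.0,0],[0,0,0],[0,0,2],[0,0,3],[0,0,3],[0,0,2],[0,0,0],[0,0,0]], "rotation": [[0,0,0],[0,0,0],[0,0,0],[0,0,0],[0,0,0],[0,0,0],[0,0,0],[0,0,0]], "claw": [5,5,5,5,5,5,5,5]}'
python3 - <<'E'
from h import *
import pickle
w=cam("wrist");s1=sense()
pickle.dump((w,s1),open("c5.pkl","wb"))
print(s1["tool_pos"],s1["tcp_rot"],s1["ft_force"])
crop(w,220,80,200,150,4,"w10c.png")
E
```

```text
time: 18.7
tool_pos: [529.6, -114.4, 81.1]
tcp_rot: [-180.0, 0.0, -6.4]
ft_force: [0.1, -0.3, -5.0]
finger_gap: 13.3
[ 529.74941489 -114.48203141   81.30343324] [-1.79998567e+02 -8.68021811e-04 -6.42914501e+00] [-0.45991707  0.54787722 -3.91737502]
```

View pics/w10c.png

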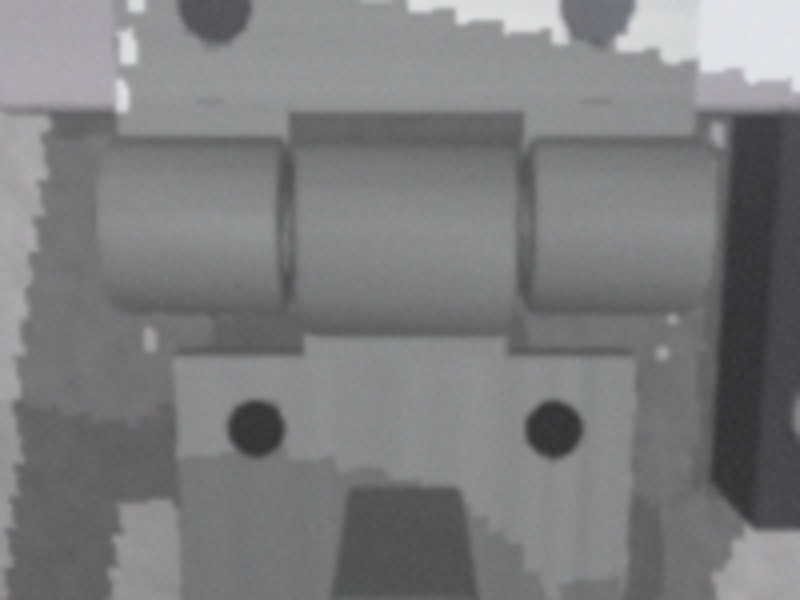

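```bash
python3 - <<'E'
from m import *
import pickle
w,s=pickle.load(open("c5.pkl","rb"))
f=lambda x,y:((x+.5)/4-.5+220,(y+.5)/4-.5+80)
t=np.array([529.7,-114.45,81.2])
print("JAMB");meas(w,t,-6.42,f,[((98,220),3),((717,220),3)],[(200,137),(200,313)])
print("LEAF");meas(w,t,-6.42,f,[((295,220),3),((518,220),3)],[(400,143),(400,334)],jz=t[2]-3.1)
y=np.radians(-6.42);R=np.array([[np.cos(y),np.sin(y)],[-np.sin(y),np.cos(y)]])
for n,p,z in [("edge R",(620,109),48)]: print(n,R@(onz(w,f(*p),z)[:2]-t[:2]))
E
```

```text
JAMB
ends [55.45 37.61] [ 55.46 -38.51] mid [55.45 -0.45] len 76.11326467676446
axis x@z 54.49231263606266 size-based [54.29 57.11]
 single 54.30056150218719
 single 54.68589906294622
LEAF
ends [56.67 11.86] [ 56.67 -12.45] mid [56.67 -0.29] len 24.314101538028503
axis x@z 54.29487909709692 size-based [53.69 70.77]
 single 53.76451876972547
 single 54.83157422182799
edge R [ 68.81 -28.43]
```

Centred: x is within 0.5 mm, y within 0.2 mm, and the side gaps look equal (crop 285–297 and 517–527). Next is the final 18 mm down.

```bash
python3 -m creep '{"translation": [[0.2,0,2],[0,0,3],[0,0,3],[0,0,2],[0,0,0]], "rotation": [[0,0,0],[0,0,0],[0,0,0],[0,0,0],[0,0,0]], "claw": [5,5,5,5,5]}'
python3 -m creep '{"translation": [[0,0,2],[0,0,2.5],[0,0,2],[0,0,1.2],[0,0,0],[0,0,0],[0,0,0]], "rotation": [[0,0,0],[0,0,0],[0,0,0],[0,0,0],[0,0,0],[0,0,0],[0,0,0]], "claw": [5,5,5,5,5,5,5]}'
python3 - <<'E'
from h import *
import pickle
w=cam("wrist");s1=sense();a=cam("scene");s2=sense();b=cam("side");s3=sense();pickle.dump((a,b,w,[s1,s2,s3]),open("c6.pkl","wb"))
for s in (s1,s2,s3): print(s["tool_pos"].round(2),s["tcp_rot"].round(2),s["ft_force"].round(1))
crop(w,220,80,200,150,4,"w11c.png")
crop(a,230,130,110,100,7,"a11.png")
crop(b,290,200,110,100,6,"b11.png")
E
```

```text
time: 19.25
tool_pos: [529.5, -114.4, 70.7]
tcp_rot: [-180.0, 0.1, -6.4]
ft_force: [0.3, 0.7, -5.6]
finger_gap: 13.3
time: 19.95
tool_pos: [530.0, -114.5, 63.7]
tcp_rot: [180.0, -0.0, -6.4]
ft_force: [-0.5, -1.0, -4.6]
finger_gap: 13.2
[ 530.03 -114.54   63.76] [ 1.80e+02 -2.00e-02 -6.43e+00] [-0.8  0.3 -4.1]
[ 530.   -114.51   63.72] [ 1.80e+02 -1.00e-02 -6.43e+00] [ 0.5 -0.4 -5.6]
[ 529.99 -114.49   63.71] [ 1.80e+02 -1.00e-02 -6.43e+00] [ 1.2  0.1 -5.3]
```

View pics/w11c.png

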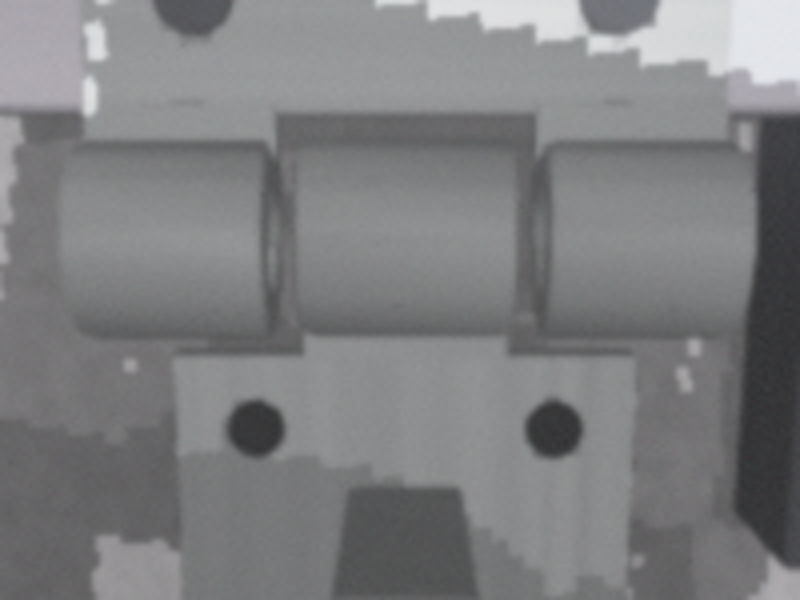

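View pics/b11.png

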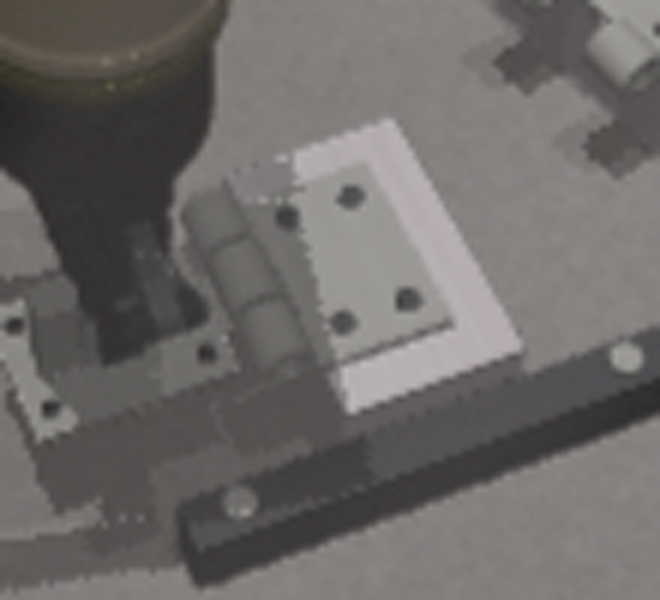

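View pics/a11.png

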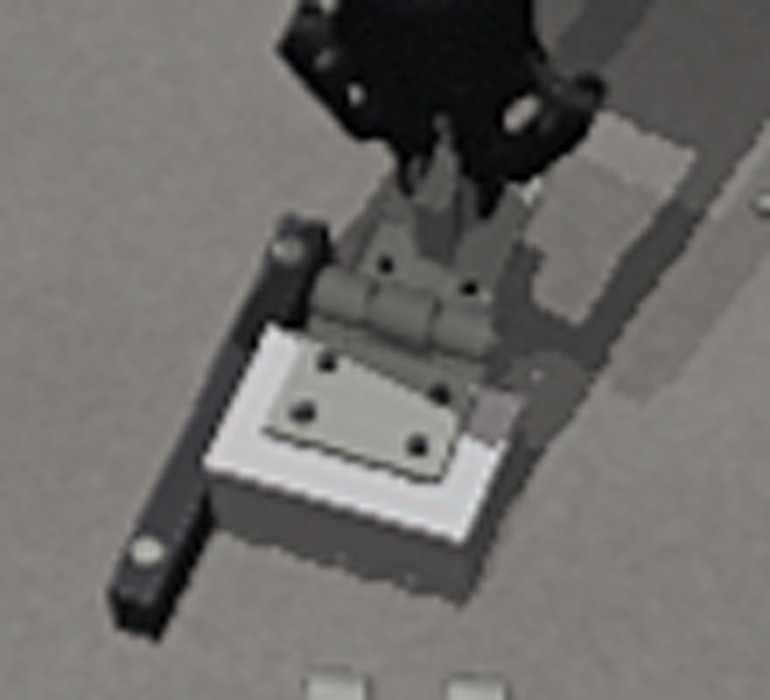

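The wrist view shows the three knuckles in line: the jamb's span rows 143–336 and the leaf's 144–334. Next I check with sub-pixel edges, especially height, because the width ratio hints at a small z offset.

```bash
python3 - <<'E'
from m import *
import pickle
a,b,w,s=pickle.load(open("c6.pkl","rb"))
g=cv2.cvtColor(w["frame"],cv2.COLOR_RGB2GRAY).astype(float)
for n,x0,x1 in [("jL",242,282),("leaf",300,344),("jR",362,402)]:
    p=g[108:172,x0:x1].mean(1); print(n,p.round(0).astype(int).tolist())
for n,im,k in (("a",a,0),("b",b,0)):pass
crop(b,318,226,36,40,16,"b11z.png");crop(a,268,160,40,28,18,"a11z.png")
E
```

```text
jL [149, 148, 148, 148, 147, 145, 136, 113, 103, 107, 113, 118, 122, 124, 125, 125, 127, 131, 133, 134, 135, 136, 137, 138, 139, 140, 140, 141, 143, 144, 146, 146, 146, 145, 144, 143, 140, 139, 137, 136, 133, 132, 130, 129, 127, 125, 123, 121, 118, 116, 113, 110, 107, 103, 100, 96, 99, 109, 111, 107, 111, 123, 130, 132]
leaf [119, 103, 103, 104, 104, 103, 100, 99, 104, 111, 116, 119, 120, 123, 124, 126, 126, 128, 130, 132, 134, 136, 137, 138, 139, 140, 141, 142, 143, 143, 142, 140, 140, 139, 139, 138, 137, 136, 134, 133, 132, 131, 129, 128, 127, 125, 124, 121, 118, 115, 112, 109, 106, 103, 99, 104, 125, 139, 142, 142, 142, 142, 142, 143]
jR [145, 145, 145, 145, 144, 143, 134, 112, 103, 107, 114, 119, 122, 124, 126, 127, 128, 131, 133, 134, 136, 137, 137, 137, 138, 138, 138, 138, 139, 140, 141, 142, 141, 140, 139, 138, 137, 135, 134, 132, 131, 130, 128, 127, 125, 124, 122, 120, 117, 115, 112, 109, 106, 103, 99, 96, 102, 115, 118, 112, 113, 121, 125, 127]
```

View pics/b11z.png

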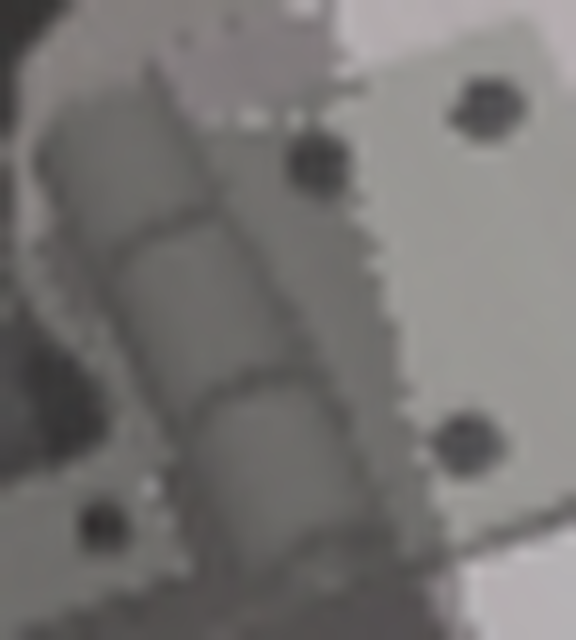

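View pics/a11z.png

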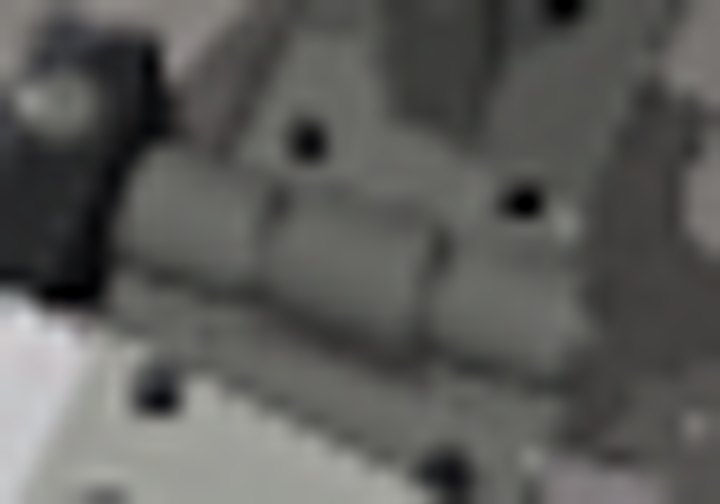

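The edges agree within 1 px (0.4 mm), the apparent knuckle sizes match to 0.3 px (z within about 1 mm), and the gaps are even. I hold still briefly, check, and hand in.

```bash
python3 -m creep '{"translation": [[-0.2,0,0],[0,0,0],[0,0,0],[0,0,0],[0,0,0]], "rotation": [[0,0,0],[0,0,0],[0,0,0],[0,0,0],[0,0,0]], "claw": [5,5,5,5,5]}'
python3 - <<'E'
from h import *
w=cam("wrist");a=cam("scene");s=sense();print(s["tool_pos"].round(2),s["ft_force"].round(1),abs(s["qd"]).max().round(2))
g=cv2.cvtColor(w["frame"],cv2.COLOR_RGB2GRAY).astype(float)
for x0,x1 in [(242,282),(300,344),(362,402)]:
    p=g[108:172,x0:x1].mean(1);print(p[5:11].round(0),p[52:58].round(0))
cv2.imwrite("pics/a12.png",a["frame"][:,:,::-1])
E
```

```text
time: 20.6
tool_pos: [529.7, -114.5, 63.6]
tcp_rot: [180.0, -0.0, -6.4]
ft_force: [-1.3, -0.7, -4.7]
finger_gap: 13.1
[ 529.72 -114.47   63.6 ] [-0.   0.5 -4.6] 0.11
[142. 127. 107. 106. 112. 118.] [105. 102.  98.  98. 109. 113.]
[102. 100.  99. 104. 111. 116.] [106. 103.  99. 103. 124. 138.]
[137. 118. 104. 106. 113. 119.] [104. 101.  97. 100. 115. 119.]
```

View pics/a12.png

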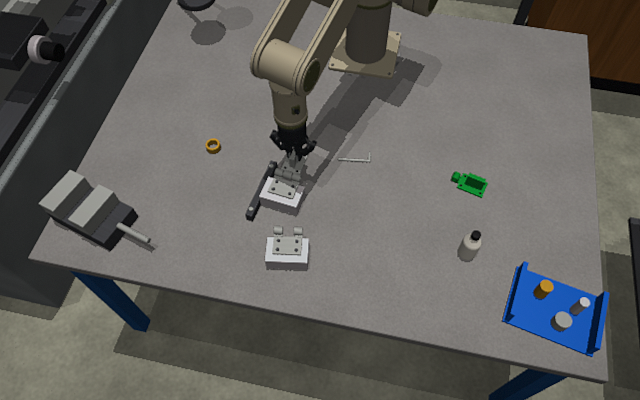

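The pin (355,159), bushing (213,146) and bottle (471,245) are where they started. The wrist force shows only the leaf's weight, and the arm is at rest.

```bash
python3 -c "
from bench import *
print(hand_in())"
```

```text
the job is handed in; nothing more can be done
None
```

I slid the jamb block (the one nearest the base) square against the stop bar. I then gripped the grey leaf by its rib and brought its knuckle down between the jamb knuckles. I handed in at about 21 s with the leaf still held in the air; the hand-in reports no verdict.

**Last checks:**
- **Jamb:** pushed until the arm stalled where the stop predicted, with the force rising to 17 N. Its yaw measured about -6.5° against the stop's -6.25°, and the later pictures show it still against the bar.
- **Alignment:** in the last wrist picture the knuckle edges agree within about 0.5 px (0.2 mm) in x. The y gaps looked even at the final height, and the height matches within about 1 mm.
- **Load:** the wrist showed only the leaf's weight (about 4.7 N), so there was no sign of it pressing on the jamb. The grip opening was 13 mm.
- **Bystanders:** the pin, bushing and oil bottle are at their starting pixels.

**Disagreements:**
- **Scene camera:** it hinted that the leaf knuckle sat about 0.5 px (up to 1 mm) low or towards the block. I shifted it 0.2 mm away from the block.
- **Knuckle length:** the jamb knuckles measured about 2 mm too long across, probably because I assumed the wrong height for their visible rims.

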